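Seat the lamp's lens on its three-ball mount

TASK

Refit the round glass lens, which lies on the table in its metal ring, to the lamp head that lies on its back: set it glass up on the three small balls, turn it gently under light pressure until its three grooves drop over the balls, and leave it released, fully home and level so that it cannot rock. Be gentle: do not knock, drop or force the lens on the mount, and leave the other things where they are.

Things in the scene. Friction and masses are not known exactly. Their poses are not given: they have to be found in the camera images.
- lens: Round glass lens in a bright metal ring, lying glass up; 0.2 to 0.41 kg. Outer diameter 66, height 30; the round upright wall from 4.5 above the underside to the top is gripped across its diameter, at any yaw. The domed glass peaks 23 above the underside, 7 below the rim. Origin: centre of the underside, z up out of the glass; grooves as told at point lens_foot.
- lens_foot (a point): Same point and axes as the lens's origin. The lowest 4.5 of the lens is a flat foot (radii 18 to 30) with three radial V grooves in its underside, at 0, 120 and 240 degrees about z from the x axis; each 10 wide at the mouth, 4.5 deep, flanks 40 degrees from vertical.
- lamp_housing: Lamp head lying on its back, fixed: dark finned drum, 108 diameter, 60 high, cable gland sticking out along its -x, two black knobs on its y axis. Origin: centre of its underside, z up. On top, coaxial, a bright seat disc of 72 diameter, 6 thick, carries three balls (see point ball_circle). More than 25 N between lens and lamp spoils the mount.
- ball_circle (a point): On the lamp's axis, level with the tops of the three steel balls, 73 above the lamp's underside; housing's axes. Polished, slippery balls: 8 diameter, 7 proud of the disc, on a circle of radius 25, 120 degrees apart. Disc and balls are very stiff to turn; their clocking differs each time and is not measured: one ball lies 0.28 to 1.72 rad counterclockwise (from above) of its +x.
- mount_seat (a point): On the lamp's axis, 69.3 above its underside: where the lens's origin lies when fully home on all three balls; housing's axes. A lens not clocked right rides on the ball tops, 3.7 higher. A groove begins to take its ball about 0.1 rad away; then the lens sinks under light pressure.
- grey_tape: Bystander: big grey tape roll, 99 diameter, 48 high, flat on the table. Origin: centre of its underside.
- black_tape: Bystander: small black tape roll, 64 diameter, 19 high, flat on the table. Origin: centre of its underside.
- screwdriver: Bystander: blue-handled screwdriver, 207 long (along its y axis), 28 thick. Origin: below its middle.
Mind the look-alikes: they are no part of the job. There is more than one size of the lens; the one meant has the size given above.

How it is judged:
At the end, for the whole second after the job is handed in: The lens lies glass up and still on the lamp's mount, released, its three grooves over the three balls: its origin within 2.5 mm of the mount's axis, at most 1.3 mm above its fully home height, level within 0.03 rad (horizontal distance between lens and mount_seat below 0.0025 m and z of lens in the frame of mount_seat between -0.0025 and 0.0013 m and angle between lens's own z axis and vertical below 0.03 rad and contact force between lens and lamp_housing above 0.5 N and linear speed of lens below 0.01 m/s); the robot touches nothing.
It fails at once if the lens is pressed, knocked or dropped on the lamp with more than 25 N (contact force between lens and lamp_housing above 25 N).
It fails at once if the lens is tipped over (more than 0.8 rad) (angle between lens's own z axis and vertical above 0.8 rad).
It fails at once if a tape roll or the screwdriver is moved by more than 3 cm (distance of any of grey_tape, black_tape, screwdriver from where it was at the start of the episode above 0.03 m).
It also fails if it takes over 64 s, if anything falls off the work surface, if the arm or the gripper's body presses on something with over 40 N, if the wrist force passes 120 N, or if a joint passes its speed limit or range.

ROBOT

A 6-joint arm with a two-finger parallel gripper is mounted at the origin on a cart in front of the work surface, level with it; the furniture and walls round the work are solid. World frame = base frame: x ahead of the robot, y to its left, z up, the work surface at z = 0. Lengths are in m, angles in rad, forces in N, time in s.
With the tool pointing down it reaches from about 0.35 to 0.975 m from the base axis. Payload 4.9 kg.
Tool frame: the origin (TCP) lies on the centre line of the jaws, within the pads' length; the fingertips stand manip.tip_reach ahead of it and the grasp point (between the pads) is the TCP (manip.tip_reach is the distance from the TCP to the fingertips, in m); z points along the fingers, y is the line along which they close (so a half turn about z gives the same grasp; the last joint's range is limited). The gripper opens to 85 mm and grips with 20 to 120 N. Pads are 22 mm wide; open, the fingers measure 114 mm over their backs; the gripper's body (76 mm by 85 mm) begins 54 mm behind the grasp point. The pads swing forward as they close: fully open they stand 13 mm farther back than shut.
Start: joints at [1.059, 0.053, 1.613, -0, 1.476, -0.119], TCP at [0.239, 0.577, 0.229] pointing down, gripper open.
Joint ranges: [-3.01, 3.01], [-1.01, 2.22], [0.06, 2.58], [-1.02, 4.17], [0.09, 2.62], [-3.14, 3.14]. Speed limits (rad/s): [2.57, 2.57, 3.14, 3.14, 3.14, 3.14].

INTERFACE

Orientations are given as a unit quaternion [w, x, y, z].
In Python, from plant import manip gives the robot as it stands. The module is installed in compiled form; this text tells all that it offers.
- The arm moves only by the tool move_arm, never from a script. Its argument "rows" is a list of rows, each a list of 7 numbers: the shift along the tool's x, y, z in cm, then the turn, a rotation vector about the tool's x, y, z in degrees, then the opening, from -1 (shut) to 1 (fully open). In form: [[tx, ty, tz, ax, ay, az, jaw], ...]. A call has 1 to 20 rows; each row shifts and turns the commanded pose from where the row before left it, along the tool's axes as they then stand; what a row does not reach is not made up. A row lasts 1/12 s, in which the tool goes at most 41.7 mm and 7.16 degrees, less where a joint would pass 70% of its speed; a pose out of reach is approached as far as the arm can. A call is refused whole if a number of a shift passes 4.17 or a number of a turn 7.16, either way. A call with a gripper value outside its range is refused whole. The fingers move at their own pace and stop on an object; the grip force is fixed at half the most. Time passes only in rows, so rows that do not move let the fingers close. It gives the time, the measured TCP pose, the force, the opening and the grip force at its end, in the units of the state.
- manip.state(): the state, without advancing time (a new reading comes with each control period).
- manip.grab_frame(name): name is "side" or "top"; returns a dict with "img" (400x640x3 uint8, blue, green, red), "mtx" (3x3 intrinsics, pixels), "R" (3x3) and "t" (3): a world point X has camera coordinates R X + t. Camera axes: x right, y down, z forward; pixel columns grow to the right and rows downward; lengths in m; the calibration is good to about 2 mm. A picture is of the moment at which its call begins. There is no depth.
- manip.job_done(): hands the job in; it is judged then, once.
The state is a dict: "time": time; "joint_pos": joint angles; "joint_vel": joint speeds; "joint_efforts": joint torques, N m; "tool_pos": TCP position; "tool_rot": TCP orientation; "contact_force": force on the tool from outside, world axes, zero at the start; "ft_torque": the same for the moment, N m; "gripper_width": opening from 0.0 (shut) to 1.0 (fully open); "grasp_force": force on a finger pad.
Only numpy, scipy, OpenCV 4.12 (cv2) and the standard library are available. Lean on these libraries where they do the work, as an engineer would, in place of code of your own. Each camera call takes 0.05 s, during which the arm holds its last target. There are 200 camera calls.

## Working session

There is one attempt and no reset: what is moved stays moved. The work goes in short steps, Python scripts to look and compute and a tool call to move; the robot and the scene stay as the last step left them, time stands still between calls to the robot, and variables do not carry over. Pictures are saved under pics/ and viewed, at most 10 in all, crops included, and the job is handed in when it is done.

Besides the shell and the picture viewer there is one more tool, called after "Request:" by a JSON object that holds its "fn" and its "kwargs", one argument or row to a line. move_arm: Moves the arm, as the interface text tells. Its arguments: {"type":"object","properties":{"rows":{"type":"array","items":{"type":"array","items":{"type":"number"}}}},"required":["rows"]}

```bash
mkdir -p pics; python3 - <<'E'
from plant import manip
import cv2,numpy as np
s=manip.state();print({k:np.round(v,4) for k,v in s.items()},manip.tip_reach)
for n in("side","top"):
    f=manip.grab_frame(n);cv2.imwrite(f"pics/{n}0.png",f["img"]);np.savez(f"{n}.npz",**f)
    print(n,f["mtx"].tolist(),np.round(f["R"],4).tolist(),np.round(f["t"],4), -f["R"].T@f["t"])
E
```

```text
{'time': np.float64(0.0), 'joint_pos': array([ 1.059 ,  0.0533,  1.6143,  0.    ,  1.476 , -0.119 ]), 'joint_vel': array([-0.0019,  0.0008, -0.0001,  0.0018, -0.0016,  0.0002]), 'joint_efforts': array([-2.20000e-03, -3.93666e+01, -3.70184e+01, -3.00000e-04,
        6.70000e-03, -0.00000e+00]), 'tool_pos': array([0.2389, 0.5768, 0.2277]), 'tool_rot': array([-3.000e-04,  1.951e-01,  9.808e-01, -1.000e-03]), 'contact_force': array([-0.8511, -0.9699, -0.213 ]), 'ft_torque': array([0.0203, 0.0032, 0.0041]), 'grasp_force': np.float64(0.0), 'gripper_width': np.float64(1.0012)} 0.019
side [[469.95718692867274, 0.0, 315.0836120412658], [0.0, 469.95718692867274, 195.58774458780812], [0.0, 0.0, 1.0]] [[-0.9992, 0.0395, -0.0085], [0.032, 0.6467, -0.7621], [-0.0246, -0.7617, -0.6474]] [0.4935 0.114  0.9786] [0.51348462 0.65219422 0.72467119]
top [[517.5625309727072, 0.0, 321.68219653314105], [0.0, 517.5625309727072, 205.59527648991917], [0.0, 0.0, 1.0]] [[-0.0253, -0.9997, -0.0052], [-0.9938, 0.0257, -0.1081], [0.1082, 0.0024, -0.9941]] [-0.0688  0.5106  1.1507] [ 0.38116382 -0.08467761  1.19880312]
```

View pics/top0.png

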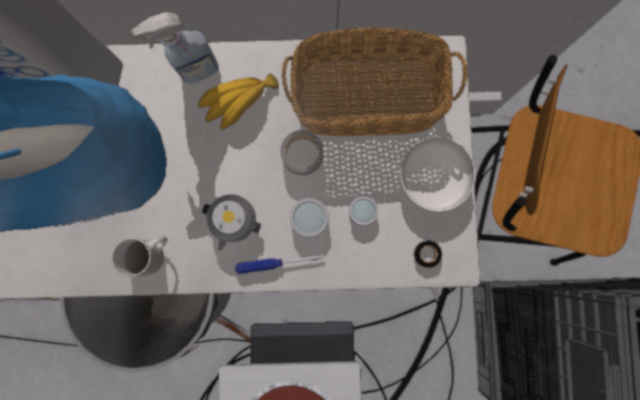

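View pics/side0.png

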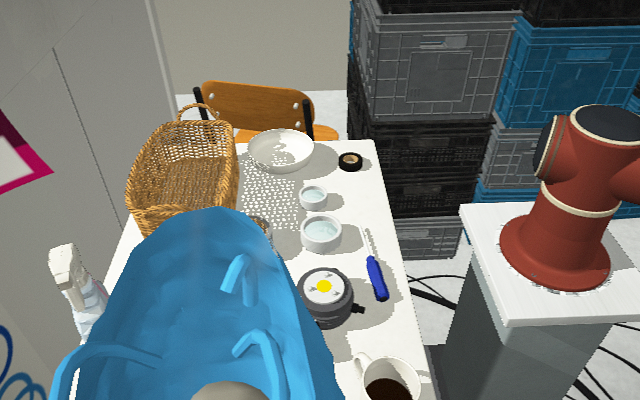

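```bash
cat > h.py <<'E'
import numpy as np,cv2
def load(n): return dict(np.load(f"{n}.npz"))
def proj(f,X): c=f["R"]@np.asarray(X,float)+f["t"]; p=f["mtx"]@c; return p[:2]/p[2]
def ray(f,u,v,z):
    d=f["R"].T@np.linalg.solve(f["mtx"],[u,v,1.]); o=-f["R"].T@f["t"]
    return o+d*(z-o[2])/d[2]
E
python3 - <<'E'
from h import *
t,s=load("top"),load("side")
print(proj(t,[.239,.577,.229]),proj(s,[.239,.577,.229]))
for n,px,z in(("big",(310,217),.03),("small",(363,211),.03),("lamp",(230,216),.066),("gt",(302,152),.048),("bt",(428,254),.019)):
    X=ray(t,*px,z);print(n,X,proj(s,X))
a=t["img"][185:270,190:390];b=s["img"][175:335,270:400]
a=cv2.resize(a,None,fx=4,fy=4,interpolation=3);b=cv2.resize(b,None,fx=2,fy=2,interpolation=3)
c=np.zeros((600,800,3),np.uint8);c[:340]=a;c[340:,:]=0
b=cv2.resize(b[:260],None,fx=1,fy=1);c[340:600,:260]=b;c[340:400,260:520]=b[:60]*0
c[340:600,270:530]=cv2.resize(s["img"][175:335,270:400],None,fx=2,fy=2)[60:320]
cv2.imwrite("pics/crop0.png",c)
E
```

```text
[-33.85524419 348.92865199] [651.40144486 586.64589635]
big [ 0.48311358 -0.05469779  0.03      ] [319.0401788  229.44832958]
small [ 0.49366885 -0.17519605  0.03      ] [312.04968292 192.83219484]
lamp [0.48671216 0.1202047  0.066     ] [321.47937544 284.26044875]
gt [ 0.62955402 -0.04043813  0.048     ] [247.92931029 230.45909852]
bt [ 0.39300932 -0.32000265  0.019     ] [349.52880071 158.46486503]
```

View pics/crop0.png

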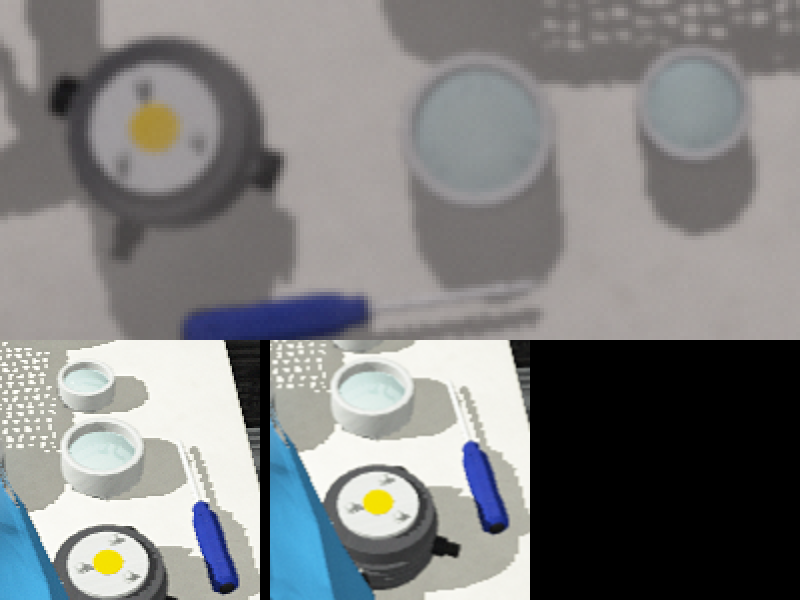

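```bash
python3 - <<'E'
from h import *
F={n:load(n) for n in("top","side")}
def tri(pt,ps):
    Ps=[f["mtx"]@np.c_[f["R"],f["t"]] for f in(F["top"],F["side"])]
    X=cv2.triangulatePoints(*Ps,np.array(pt).reshape(2,1),np.array(ps).reshape(2,1)).ravel();return X[:3]/X[3]
def blobs(n,mask,roi):
    m=np.zeros_like(mask);x0,y0,x1,y1=roi;m[y0:y1,x0:x1]=mask[y0:y1,x0:x1]
    k,l,st,c=cv2.connectedComponentsWithStats(m)
    return [(c[i].round(2).tolist(),st[i].tolist()) for i in range(1,k) if st[i][4]>15]
Y={}
for n,f in F.items():
    h=cv2.cvtColor(f["img"],cv2.COLOR_BGR2HSV);H,S,V=cv2.split(h)
    y=((H>20)&(H<34)&(S>120)).astype(np.uint8)
    print(n,"yellow",blobs(n,y,(200,180,270,250) if n=="top" else (290,260,360,310)))
    b=f["img"].astype(int);g=((b[:,:,0]-b[:,:,2])>(6 if n=="top" else 8)).astype(np.uint8)
    print(n,"glass",blobs(n,g,(280,190,390,245) if n=="top" else (295,180,350,250)))
g=cv2.cvtColor(F["top"]["img"],cv2.COLOR_BGR2GRAY)
U=cv2.resize(g,None,fx=4,fy=4,interpolation=2)
for nm,(x,y),r,z in(("small",(363,211),(50,62),.03),("big",(310,217),(66,80),.03),("disc",(229,217),(58,76),.066),("drum",(231,218),(85,110),.06)):
    c=U[(y-30)*4:(y+30)*4,(x-30)*4:(x+30)*4]
    o=cv2.HoughCircles(c,cv2.HOUGH_GRADIENT_ALT,1,1,param1=60,param2=.5,minRadius=r[0],maxRadius=r[1])
    if o is None: print(nm,None);continue
    for q in o[0][:4]:
        p=(q[:2]+.5)/4-.5+[x-30,y-30];X=ray(F["top"],*p,z);X2=ray(F["top"],p[0]+q[2]/4,p[1],z)
        print(nm,p,q[2]/4,X.round(4),"diam mm",2000*np.linalg.norm(X-X2),"side px",proj(F["side"],X).round(1))
for p in([0,0,0],):print(proj(F["top"],p))
for z in(0,.2,.4):print("blue bag edge",z,ray(F["top"],165,150,z).round(2),ray(F["top"],80,228,z).round(2))
E
```

```text
top yellow [([228.08, 216.41], [223, 212, 11, 10, 88])]
top glass [([363.05, 210.54], [352, 200, 23, 22, 404]), ([309.06, 216.96], [294, 203, 31, 30, 634])]
side yellow [([323.56, 285.52], [317, 280, 15, 12, 145])]
side glass [([312.77, 194.56], [302, 190, 22, 11, 174]), ([320.9, 229.07], [305, 221, 32, 19, 417])]
small [361.875 210.875] 13.8162775 [ 0.494  -0.1727  0.03  ] diam mm 62.642854873994736 side px [311.9 193.5]
small [363.875 209.125] 13.785418 [ 0.4979 -0.1773  0.03  ] diam mm 62.523384015761074 side px [310.2 192.3]
small [363.125 213.625] 14.17591 [ 0.4877 -0.1753  0.03  ] diam mm 64.234521348288 side px [314.6 192.7]
small [359.625 210.875] 13.91317 [ 0.4942 -0.1676  0.03  ] diam mm 63.08496447523955 side px [312. 195.]
big [307.375 219.375] 18.086771 [ 0.4779 -0.0486  0.03  ] diam mm 81.94563788533797 side px [321.7 231.4]
big [311.375 218.125] 18.153646 [ 0.4805 -0.0578  0.03  ] diam mm 82.26350009995635 side px [320.2 228.4]
big [310.375 222.125] 18.59087 [ 0.4715 -0.0553  0.03  ] diam mm 84.17552463758707 side px [324.6 229.1]
disc [228.375 216.875] 16.327227 [0.4849 0.1238 0.066 ] diam mm 71.848427640828 side px [322.6 285.8]
disc [228.875 209.375] 16.297329 [0.5014 0.1226 0.066 ] diam mm 71.82931503332952 side px [313.2 285.6]
disc [222.625 215.375] 17.016273 [0.4885 0.1364 0.066 ] diam mm 74.91236679435178 side px [320.9 291.6]
disc [223.875 222.125] 16.980299 [0.4736 0.1337 0.066 ] diam mm 74.64625882771264 side px [329.4 290.1]
drum [237.125 216.125] 24.50442 [0.4866 0.1055 0.06  ] diam mm 108.39255219537102 side px [321.1 280. ]
drum [233.125 224.125] 24.998484 [0.4691 0.1145 0.06  ] diam mm 110.40085223020698 side px [331.2 283.5]
[290.75019982 435.2608985 ]
blue bag edge 0 [0.65 0.28 0.  ] [0.47 0.48 0.  ]
blue bag edge 0.2 [0.61 0.22 0.2 ] [0.46 0.39 0.2 ]
blue bag edge 0.4 [0.56 0.16 0.4 ] [0.44 0.29 0.4 ]
```

```bash
python3 - <<'E'
from h import *
t,s=load("top"),load("side")
for p in((165,150),(150,210),(80,228),(120,85)):
    for z in(0,.1,.2,.3,.4,.5):
        X=ray(t,*p,z);print(p,X.round(3),proj(s,X).round(0))
Ps=[f["mtx"]@np.c_[f["R"],f["t"]] for f in(t,s)]
for n,a,b in(("lamp",(228.08,216.41),(323.56,285.52)),("lens",(363.05,210.54),(312.77,194.56))):
    X=cv2.triangulatePoints(*Ps,np.array(a),np.array(b)).ravel();print(n,X[:3]/X[3])
    z=.066 if n=="lamp" else .02;print(ray(t,*a,z),ray(s,*b,z))
E
```

```text
(165, 150) [0.653 0.285 0.   ] [222. 397.]
(165, 150) [0.631 0.254 0.1  ] [230. 344.]
(165, 150) [0.608 0.223 0.2  ] [240. 284.]
(165, 150) [0.585 0.192 0.3  ] [250. 217.]
(165, 150) [0.562 0.161 0.4  ] [262. 140.]
(165, 150) [0.54  0.131 0.5  ] [276.  52.]
(150, 210) [0.512 0.319 0.   ] [312. 414.]
(150, 210) [0.501 0.285 0.1  ] [317. 359.]
(150, 210) [0.49  0.251 0.2  ] [324. 297.]
(150, 210) [0.479 0.218 0.3  ] [331. 228.]
(150, 210) [0.468 0.184 0.4  ] [340. 149.]
(150, 210) [0.457 0.15  0.5  ] [349.  58.]
(80, 228) [0.474 0.481 0.   ] [346. 540.]
(80, 228) [0.466 0.434 0.1  ] [351. 470.]
(80, 228) [0.458 0.387 0.2  ] [357. 392.]
(80, 228) [0.451 0.34  0.3  ] [364. 305.]
(80, 228) [0.443 0.292 0.4  ] [372. 208.]
(80, 228) [0.435 0.245 0.5  ] [381.  98.]
(120, 85) [0.815 0.394 0.   ] [ 97. 477.]
(120, 85) [0.779 0.354 0.1  ] [111. 415.]
(120, 85) [0.742 0.314 0.2  ] [126. 345.]
(120, 85) [0.706 0.274 0.3  ] [143. 267.]
(120, 85) [0.67  0.234 0.4  ] [163. 180.]
(120, 85) [0.634 0.194 0.5  ] [185.  80.]
lamp [0.48462571 0.12426431 0.06766102]
[0.48591608 0.12443442 0.066     ] [0.48318118 0.12318315 0.066     ]
lens [ 0.49379027 -0.17557607  0.02475961]
[ 0.49568526 -0.1761207   0.02      ] [ 0.49192831 -0.18078755  0.02      ]
```

Request:
{"fn": "move_arm", "kwargs": {
  "rows": [
    [-1.26,-2.51,0,0,0,0,1],
    [-1.26,-2.51,0,0,0,0,1],
    [-1.26,-2.51,0,0,0,0,1],
    [-1.26,-2.51,0,0,0,0,1],
    [-1.26,-2.51,0,0,0,0,1],
    [-1.26,-2.51,0,0,0,0,1],
    [-1.26,-2.51,0,0,0,0,1],
    [-1.26,-2.51,0,0,0,0,1],
    [-1.26,-2.51,0,0,0,0,1],
    [-1.26,-2.51,0,0,0,0,1],
    [0,0,0,0,0,-5.62,1],
    [0,0,0,0,0,-5.62,1],
    [0,0,0,0,0,-5.62,1],
    [0,0,0,0,0,-5.62,1],
    [0,0,0,0,0,0,1]
  ]
}}

```text
time: 1.35
tool_pos: [0.2594, 0.297, 0.2285]
tool_rot: [-0.0, -0.0, 1.0, -0.0]
contact_force: [-0.4, -0.9, 0.3]
gripper_width: 1.001
grasp_force: 0.0
```

Request:
{"fn": "move_arm", "kwargs": {
  "rows": [
    [-1.303,-2.628,0.4,0,0,0,1],
    [-1.303,-2.628,0.4,0,0,0,1],
    [-1.303,-2.628,0.4,0,0,0,1],
    [-1.303,-2.628,0.4,0,0,0,1],
    [-1.303,-2.628,0.4,0,0,0,1],
    [-1.303,-2.628,0.4,0,0,0,1],
    [-1.303,-2.628,0.4,0,0,0,1],
    [-1.303,-2.628,0.4,0,0,0,1],
    [-1.303,-2.628,0.4,0,0,0,1],
    [-1.303,-2.628,0.4,0,0,0,1],
    [-1.303,-2.628,0.4,0,0,0,1],
    [-1.303,-2.628,0.4,0,0,0,1],
    [-1.303,-2.628,0.4,0,0,0,1],
    [-1.303,-2.628,0.4,0,0,0,1],
    [-1.303,-2.628,0.4,0,0,0,1],
    [-1.303,-2.628,0.4,0,0,0,1],
    [-1.303,-2.628,0.4,0,0,0,1],
    [-1.303,-2.628,0.4,0,0,0,1],
    [0,0,0,0,0,0,1],
    [0,0,0,0,0,0,1]
  ]
}}

```text
time: 3.02
tool_pos: [0.4936, -0.1765, 0.156]
tool_rot: [-0.001, 0.002, 1.0, 0.001]
contact_force: [-0.7, 1.3, -0.4]
gripper_width: 1.0
grasp_force: 0.0
```

```bash
python3 - <<'E'
from plant import manip
from h import *
s=manip.state();print(s["tool_pos"],s["joint_pos"])
f=manip.grab_frame("side");g=manip.grab_frame("top")
print(proj(f,s["tool_pos"]),proj(g,s["tool_pos"]))
a=cv2.resize(f["img"][60:360,180:480],(400,400),interpolation=3);b=cv2.resize(g["img"][100:300,200:400],(400,400),interpolation=3)
cv2.imwrite("pics/c1.png",np.hstack([a,b]))
E
```

```text
[ 0.49364861 -0.17651004  0.15596523] [-4.85537556e-01 -1.31988404e-01  1.91641147e+00  2.47014087e-04
  1.35951563e+00 -2.05212995e+00]
[311.28990613 147.09458557] [368.25964999 204.91560475]
```

View pics/c1.png

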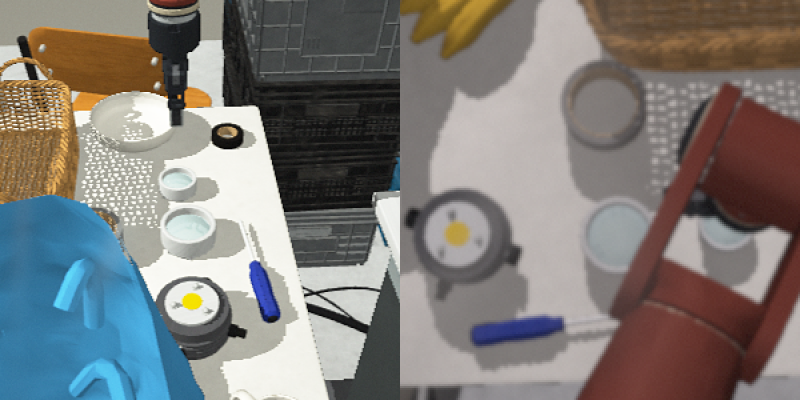

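Request:
{"fn": "move_arm", "kwargs": {
  "rows": [
    [0,0,2.5,0,0,0,1],
    [0,0,2.5,0,0,0,1],
    [0,0,2.5,0,0,0,1],
    [0,0,2.5,0,0,0,1],
    [0,0,1.2,0,0,0,1],
    [0,0,0.9,0,0,0,1],
    [0,0,0.7,0,0,0,1],
    [0,0,0.4,0,0,0,1],
    [0,0,0,0,0,0,1],
    [0,0,0,0,0,0,1]
  ]
}}

```text
time: 3.95
tool_pos: [0.4946, -0.1762, 0.0259]
tool_rot: [0.001, 0.0, 1.0, -0.0]
contact_force: [-0.8, 0.5, 0.5]
gripper_width: 1.004
grasp_force: 0.0
```

Request:
{"fn": "move_arm", "kwargs": {
  "rows": [
    [0,0,0.3,0,0,0,0.8],
    [0,0,0,0,0,0,0.7],
    [0,0,0,0,0,0,0.6],
    [0,0,0,0,0,0,0.5],
    [0,0,0,0,0,0,0.4],
    [0,0,0,0,0,0,0.2],
    [0,0,0,0,0,0,0],
    [0,0,0,0,0,0,-0.3],
    [0,0,0,0,0,0,-0.6],
    [0,0,0,0,0,0,-1],
    [0,0,0,0,0,0,-1],
    [0,0,0,0,0,0,-1]
  ]
}}

```text
time: 4.95
tool_pos: [0.4933, -0.1756, 0.0212]
tool_rot: [-0.001, 0.0, 1.0, 0.0]
contact_force: [-0.2, -0.2, 0.9]
gripper_width: 0.002
grasp_force: 0.0
```

```bash
python3 - <<'E'
from plant import manip
from h import *
s=manip.state();print(s["tool_pos"],s["gripper_width"],s["grasp_force"])
f=manip.grab_frame("side");g=manip.grab_frame("top")
for k,q in(("side",f),("top",g)): print(k,proj(q,s["tool_pos"]))
a=cv2.resize(f["img"][120:240,250:370],(400,400),interpolation=3);b=cv2.resize(g["img"][150:270,300:420],(400,400),interpolation=3)
cv2.imwrite("pics/c2.png",np.hstack([a,b]))
E
```

```text
[ 0.49329803 -0.17557736  0.02122335] 0.002350045588419206 0.0
side [312.25224682 195.62865259]
top [362.88748535 211.53269331]
```

View pics/c2.png

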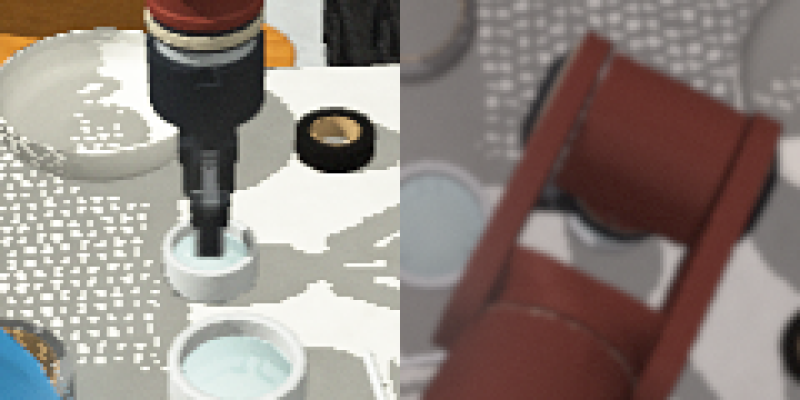

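```bash
python3 - <<'E'
from plant import manip
from h import *
s=load("side")
for y in(-.1765,-.134,-.122):
  for z in(.137,.15,.156): print(y,z,proj(s,[.4936,y,z]).round(1))
print("now")
for y in(-.1765,-.134,):
  for z in(.002,.015,.023,.03,.04): print(y,z,proj(s,[.4936,y,z]).round(1))
print({k:np.round(v,3) for k,v in manip.state().items()})
E
```

```text
-0.1765 0.137 [311.4 154.4]
-0.1765 0.15 [311.4 149.4]
-0.1765 0.156 [311.3 147.1]
-0.134 0.137 [312.1 166.2]
-0.134 0.15 [312.  161.2]
-0.134 0.156 [312.  158.8]
-0.122 0.137 [312.3 169.7]
-0.122 0.15 [312.2 164.6]
-0.122 0.156 [312.2 162.3]
now
-0.1765 0.002 [312.2 201.6]
-0.1765 0.015 [312.1 197.4]
-0.1765 0.023 [312.1 194.8]
-0.1765 0.03 [312.1 192.5]
-0.1765 0.04 [312.  189.1]
-0.134 0.002 [312.9 213.9]
-0.134 0.015 [312.8 209.7]
-0.134 0.023 [312.8 207. ]
-0.134 0.03 [312.7 204.7]
-0.134 0.04 [312.7 201.3]
{'time': np.float64(5.05), 'joint_pos': array([-0.484,  0.042,  1.998, -0.   ,  1.103, -2.054]), 'joint_vel': array([ 0.002, -0.002, -0.004, -0.001,  0.   ,  0.001]), 'joint_efforts': array([ 2.0000e-03, -3.2903e+01, -3.1043e+01, -0.0000e+00,  3.0000e-03,
        0.0000e+00]), 'tool_pos': array([ 0.493, -0.176,  0.021]), 'tool_rot': array([-0.,  0.,  1.,  0.]), 'contact_force': array([-0.342, -0.56 ,  0.04 ]), 'ft_torque': array([-0.037, -0.01 ,  0.037]), 'grasp_force': np.float64(0.0), 'gripper_width': np.float64(-0.002)}
```

Request:
{"fn": "move_arm", "kwargs": {
  "rows": [
    [0,0,-0.5,0,0,0,-1],
    [0,0,-1.0,0,0,0,-1],
    [0,0,-2.0,0,0,0,-1],
    [0,0,-2.5,0,0,0,-1],
    [0,0,0,0,0,0,-1],
    [0,0,0,0,0,0,-1]
  ]
}}

```text
time: 5.55
tool_pos: [0.4956, -0.1768, 0.0849]
tool_rot: [0.002, 0.0, 1.0, -0.001]
contact_force: [-0.7, -0.2, -1.3]
gripper_width: -0.0
grasp_force: 0.0
```

```bash
python3 - <<'E'
from plant import manip
from h import *
s=manip.state();print(s["tool_pos"],s["gripper_width"],s["contact_force"])
f=manip.grab_frame("side");np.savez("shut.npz",**f);np.save("shutpos.npy",s["tool_pos"])
E
```

```text
[ 0.49562041 -0.17676136  0.08489434] -0.00010311824664278119 [-0.74451126 -0.24934772 -1.27654417]
```

Request:
{"fn": "move_arm", "kwargs": {
  "rows": [
    [0,0,0,0,0,0,1],
    [0,0,0,0,0,0,1],
    [0,0,0,0,0,0,1],
    [0,0,0,0,0,0,1],
    [0,0,0,0,0,0,1],
    [0,0,0,0,0,0,1],
    [0,0,0,0,0,0,1],
    [0,0,0,0,0,0,1]
  ]
}}

```text
time: 6.27
tool_pos: [0.4939, -0.1759, 0.0818]
tool_rot: [-0.0, 0.0, 1.0, 0.0]
contact_force: [-0.7, 1.0, 0.0]
gripper_width: 1.0
grasp_force: 0.0
```

```bash
python3 - <<'E'
from plant import manip
from h import *
s=manip.state();print(s["tool_pos"],s["gripper_width"])
f=manip.grab_frame("side");np.savez("open.npz",**f);q=load("shut")
p0=np.load("shutpos.npy");print("tcp proj",proj(q,p0),proj(f,s["tool_pos"]))
for dz in(-.02,-.01,0,.01,.02): print(dz,proj(q,p0+[0,0,dz]).round(1),proj(f,s["tool_pos"]+[0,.045,dz]).round(1))
c=[cv2.resize(k["img"][140:220,270:350],(400,400),interpolation=0) for k in(q,f)]
cv2.imwrite("pics/c3.png",np.hstack(c))
E
```

```text
[ 0.49385832 -0.17587936  0.08181637] 1.0003900745210266
tcp proj [310.83766004 173.52132457] [311.66042684 174.83309584]
-0.02 [311.  180.6] [312.5 194.7]
-0.01 [310.9 177.1] [312.4 191.2]
0 [310.8 173.5] [312.4 187.6]
0.01 [310.8 169.9] [312.3 184. ]
0.02 [310.7 166.3] [312.3 180.4]
```

View pics/c3.png

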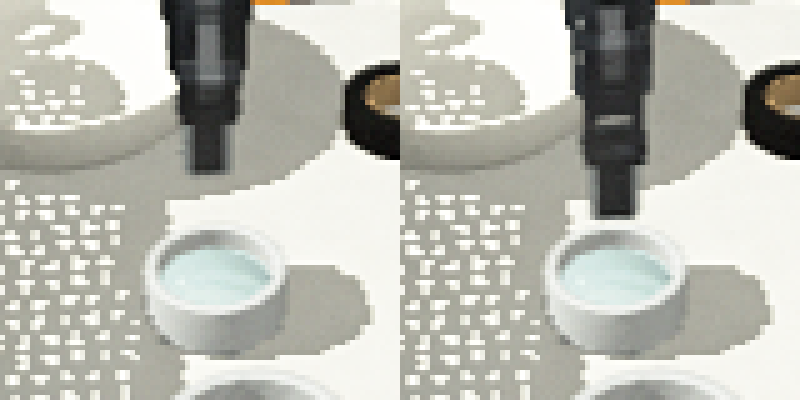

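Request:
{"fn": "move_arm", "kwargs": {
  "rows": [
    [0,0,1.5,0,0,0,1],
    [0,0,1.5,0,0,0,1],
    [0,0,1.2,0,0,0,1],
    [0,0,0.8,0,0,0,1],
    [0,0,0.6,0,0,0,1],
    [0,0,0.5,0,0,0,1],
    [0,0,0.4,0,0,0,1],
    [0,0,0.3,0,0,0,1],
    [0,0,0.3,0,0,0,1],
    [0,0,0.2,0,0,0,1],
    [0,0,0,0,0,0,1]
  ]
}}

```text
time: 7.23
tool_pos: [0.4938, -0.1758, 0.0087]
tool_rot: [-0.0, 0.0, 1.0, 0.0]
contact_force: [-0.6, -0.1, 0.5]
gripper_width: 1.001
grasp_force: 0.0
```

Request:
{"fn": "move_arm", "kwargs": {
  "rows": [
    [0,0,0.3,0,0,0,1],
    [0,0,0.2,0,0,0,1],
    [0,0,0,0,0,0,0.8],
    [0,0,0,0,0,0,0.7],
    [0,0,0,0,0,0,0.6],
    [0,0,0,0,0,0,0.5],
    [0,0,0,0,0,0,0.4],
    [0,0,0,0,0,0,0.3],
    [0,0,0,0,0,0,0.3],
    [0,0,0,0,0,0,0.3]
  ]
}}

```text
time: 8.07
tool_pos: [0.4942, -0.1765, 0.0051]
tool_rot: [0.0, 0.0, 1.0, -0.001]
contact_force: [-3.7, -0.4, 6.4]
gripper_width: 0.757
grasp_force: 64.3
```

Request:
{"fn": "move_arm", "kwargs": {
  "rows": [
    [0,0,-0.5,0,0,0,0.3],
    [0,0,-1.5,0,0,0,0.3],
    [0,0,-2.0,0,0,0,0.3],
    [0,0,-2.5,0,0,0,0.3],
    [0,0,-2.5,0,0,0,0.3],
    [0,0,-2.0,0,0,0,0.3],
    [0,0,-1.5,0,0,0,0.3],
    [0,0,-0.5,0,0,0,0.3],
    [0,0,0,0,0,0,0.3],
    [0,0,0,0,0,0,0.3]
  ]
}}

```text
time: 8.9
tool_pos: [0.4932, -0.1755, 0.1328]
tool_rot: [-0.001, 0.0, 1.0, 0.0]
contact_force: [-0.2, 0.3, -2.8]
gripper_width: 0.755
grasp_force: 67.1
```

```bash
python3 - <<'E'
from plant import manip
from h import *
s=manip.state();print(s["tool_pos"],s["gripper_width"],s["contact_force"],s["ft_torque"],s["grasp_force"])
f=manip.grab_frame("side");t=manip.grab_frame("top")
for dz in(0,.0045,.023,.03): 
  p=s["tool_pos"]+[0,0,dz-.0051];print(dz,proj(f,p).round(1))
print(proj(t,s["tool_pos"]))
c=[cv2.resize(f["img"][90:190,260:360],(400,400),interpolation=3),cv2.resize(t["img"][150:250,320:420],(400,400),interpolation=3)]
cv2.imwrite("pics/c4.png",np.hstack(c))
E
```

```text
[ 0.4932479  -0.17549051  0.13280739] 0.7552895137894154 [-0.16562552  0.34339422 -2.81614782] [0.02400882 0.01386425 0.00497073] 67.14449333958328
0 [311.7 158.2]
0.0045 [311.6 156.5]
0.023 [311.5 149.4]
0.03 [311.5 146.7]
[366.83160188 206.34466133]
```

View pics/c4.png

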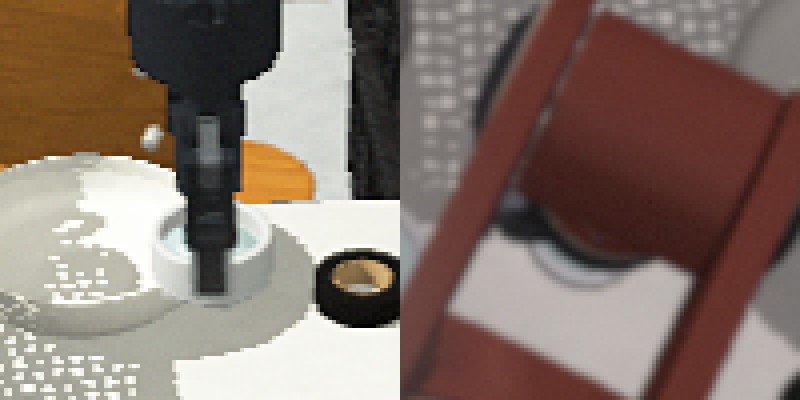

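Request:
{"fn": "move_arm", "kwargs": {
  "rows": [
    [0.06,1.0,0,0,0,0,0.3],
    [0.06,2.0,0,0,0,0,0.3],
    [0.06,2.6,0,0,0,0,0.3],
    [0.06,2.6,0,0,0,0,0.3],
    [0.06,2.6,0,0,0,0,0.3],
    [0.06,2.6,0,0,0,0,0.3],
    [0.06,2.6,0,0,0,0,0.3],
    [0.06,2.6,0,0,0,0,0.3],
    [0.06,2.6,0,0,0,0,0.3],
    [0.06,2.6,0,0,0,0,0.3],
    [0.06,2.6,0,0,0,0,0.3],
    [0.06,2.0,0,0,0,0,0.3],
    [0.05,1.5,0,0,0,0,0.3],
    [0,0,0,0,0,0,0.3],
    [0,0,0,0,0,0,0.3],
    [0,0,0,0,0,0,0.3]
  ]
}}

```text
time: 10.33
tool_pos: [0.4857, 0.1229, 0.1332]
tool_rot: [-0.001, 0.0, 1.0, -0.0]
contact_force: [-0.2, -0.8, -2.4]
gripper_width: 0.755
grasp_force: 67.3
```

```bash
python3 - <<'E'
from plant import manip
from h import *
s=manip.state();print(s["tool_pos"],s["joint_pos"][[0,5]],s["contact_force"])
f=manip.grab_frame("side");t=manip.grab_frame("top");np.savez("s5.npz",**f)
print(proj(f,s["tool_pos"]-[0,0,.0051]).round(1))
c=[cv2.resize(f["img"][210:330,260:380],(400,400),interpolation=3),cv2.resize(t["img"][160:260,190:290],(400,400),interpolation=3)]
cv2.imwrite("pics/c5.png",np.hstack(c))
E
```

```text
[0.485745   0.12288188 0.13319173] [ 0.0993834 -1.4710021] [-0.20647399 -0.78826054 -2.41994899]
[322.1 261.9]
```

View pics/c5.png

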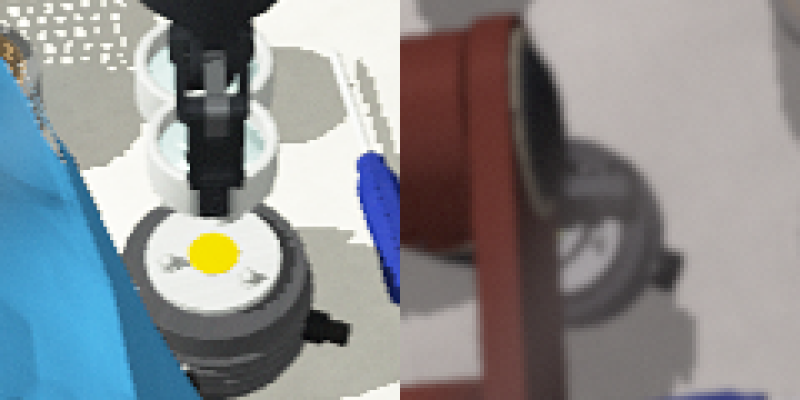

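Request:
{"fn": "move_arm", "kwargs": {
  "rows": [
    [-0.05,0.05,1.2,0,0,0,0.3],
    [0,0,1.2,0,0,0,0.3],
    [0,0,0.9,0,0,0,0.3],
    [0,0,0.6,0,0,0,0.3],
    [0,0,0.3,0,0,0,0.3],
    [0,0,0.2,0,0,0,0.3],
    [0,0,0,0,0,0,0.3],
    [0,0,0,0,0,0,0.3]
  ]
}}

```text
time: 11.1
tool_pos: [0.4871, 0.1237, 0.0902]
tool_rot: [0.0, 0.0, 1.0, 0.0]
contact_force: [-0.4, 0.8, -2.7]
gripper_width: 0.755
grasp_force: 67.3
```

Request:
{"fn": "move_arm", "kwargs": {
  "rows": [
    [0,0,0.2,0,0,0,0.3],
    [0,0,0.2,0,0,0,0.3],
    [0,0,0.2,0,0,0,0.3],
    [0,0,0.1,0,0,0,0.3],
    [0,0,0.1,0,0,0,0.3],
    [0,0,0,0,0,0,0.3]
  ]
}}

```text
time: 11.6
tool_pos: [0.4867, 0.1236, 0.0816]
tool_rot: [-0.0, 0.0, 1.0, -0.0]
contact_force: [-0.3, 0.6, -3.7]
gripper_width: 0.757
grasp_force: 67.3
```

Request:
{"fn": "move_arm", "kwargs": {
  "rows": [
    [0,0,0.1,0,0,0,0.3],
    [0,0,0.1,0,0,0,0.3],
    [0,0,0,0,0,0,0.3],
    [0,0,0,0,0,0,0.3]
  ]
}}

```text
time: 11.93
tool_pos: [0.4868, 0.1236, 0.0798]
tool_rot: [-0.0, 0.0, 1.0, -0.0]
contact_force: [-0.4, 0.3, -2.4]
gripper_width: 0.76
grasp_force: 67.3
```

Request:
{"fn": "move_arm", "kwargs": {
  "rows": [
    [0,0,0.1,0,0,0,0.3],
    [0,0,0,0,0,0,0.3],
    [0,0,0,0,0,0,0.3]
  ]
}}

```text
time: 12.18
tool_pos: [0.4868, 0.1236, 0.0788]
tool_rot: [-0.0, 0.0, 1.0, -0.0]
contact_force: [0.6, -0.3, -3.1]
gripper_width: 0.751
grasp_force: 67.3
```

Request:
{"fn": "move_arm", "kwargs": {
  "rows": [
    [0,0,0.1,0,0,0,0.3],
    [0,0,0,0,0,0,0.3],
    [0,0,0,0,0,0,0.3]
  ]
}}

```text
time: 12.43
tool_pos: [0.487, 0.1236, 0.0781]
tool_rot: [0.0, 0.0, 1.0, 0.0]
contact_force: [0.6, 0.1, -2.3]
gripper_width: 0.755
grasp_force: 67.4
```

Request:
{"fn": "move_arm", "kwargs": {
  "rows": [
    [0,0,0.05,0,0,0,0.3],
    [0,0,0.05,0,0,0,0.3],
    [0,0,0,0,0,0,0.3]
  ]
}}

```text
time: 12.68
tool_pos: [0.4873, 0.1237, 0.0778]
tool_rot: [0.0, 0.0, 1.0, -0.0]
contact_force: [-1.9, -0.1, 3.7]
gripper_width: 0.757
grasp_force: 67.9
```

Request:
{"fn": "move_arm", "kwargs": {
  "rows": [
    [0,0,0.05,0,0,0,0.3],
    [0,0,0,0,0,0,0.3],
    [0,0,0,0,0,0,0.3]
  ]
}}

```text
time: 12.93
tool_pos: [0.4875, 0.1237, 0.0777]
tool_rot: [0.001, 0.0, 1.0, 0.0]
contact_force: [-2.6, -0.6, 6.2]
gripper_width: 0.752
grasp_force: 68.2
```

Request:
{"fn": "move_arm", "kwargs": {
  "rows": [
    [0.1,0,0,0,0,2,0.3],
    [0.05,0,0,0,0,2,0.3],
    [0,0,0,0,0,2,0.3],
    [0,0,0,0,0,2,0.3],
    [0,0,0,0,0,0,0.3]
  ]
}}

```text
time: 13.35
tool_pos: [0.4867, 0.1237, 0.0778]
tool_rot: [0.002, 0.07, 0.998, 0.0]
contact_force: [-0.2, -0.1, 4.9]
gripper_width: 0.756
grasp_force: 68.0
```

Request:
{"fn": "move_arm", "kwargs": {
  "rows": [
    [0,0,0.02,0,0,2,0.3],
    [0,0,0,0,0,2,0.3],
    [0,0,0,0,0,2,0.3],
    [0,0,0,0,0,2,0.3],
    [0,0,0,0,0,1,0.3]
  ]
}}

```text
time: 13.77
tool_pos: [0.4869, 0.1236, 0.0777]
tool_rot: [0.002, 0.148, 0.989, 0.0]
contact_force: [0.5, -1.4, 5.3]
gripper_width: 0.755
grasp_force: 68.1
```

Request:
{"fn": "move_arm", "kwargs": {
  "rows": [
    [0,0,0,0,0,2,0.3],
    [0,0,0,0,0,2,0.3],
    [0,0,0,0,0,2,0.3],
    [0,0,0,0,0,2,0.3],
    [0,0,0,0,0,1,0.3]
  ]
}}

```text
time: 14.18
tool_pos: [0.4868, 0.1236, 0.0777]
tool_rot: [0.002, 0.225, 0.974, 0.0]
contact_force: [0.7, -0.8, 5.8]
gripper_width: 0.757
grasp_force: 68.1
```

Request:
{"fn": "move_arm", "kwargs": {
  "rows": [
    [0,0,0,0,0,2,0.3],
    [0,0,0,0,0,2,0.3],
    [0,0,0,0,0,2,0.3],
    [0,0,0,0,0,2,0.3],
    [0,0,0,0,0,1,0.3]
  ]
}}

```text
time: 14.6
tool_pos: [0.4869, 0.1236, 0.0777]
tool_rot: [0.002, 0.301, 0.954, 0.0]
contact_force: [0.4, -0.4, 5.9]
gripper_width: 0.76
grasp_force: 68.1
```

Request:
{"fn": "move_arm", "kwargs": {
  "rows": [
    [0,0,0,0,0,2,0.3],
    [0,0,0,0,0,2,0.3],
    [0,0,0,0,0,2,0.3],
    [0,0,0,0,0,2,0.3],
    [0,0,0,0,0,1,0.3]
  ]
}}

```text
time: 15.02
tool_pos: [0.4868, 0.1239, 0.0774]
tool_rot: [0.002, 0.375, 0.927, 0.001]
contact_force: [1.7, 1.0, 4.1]
gripper_width: 0.758
grasp_force: 67.9
```

Request:
{"fn": "move_arm", "kwargs": {
  "rows": [
    [0,0,0,0,0,1.5,0.3],
    [0,0,0,0,0,1.5,0.3],
    [0,0,0,0,0,0,0.3]
  ]
}}

```text
time: 15.27
tool_pos: [0.4864, 0.1238, 0.0772]
tool_rot: [0.001, 0.399, 0.917, 0.001]
contact_force: [0.3, 1.3, 5.3]
gripper_width: 0.753
grasp_force: 68.0
```

Request:
{"fn": "move_arm", "kwargs": {
  "rows": [
    [0,0,0.05,0,0,1.5,0.3],
    [0,0,0,0,0,1.5,0.3],
    [0,0,0,0,0,0,0.3]
  ]
}}

```text
time: 15.52
tool_pos: [0.486, 0.1238, 0.0766]
tool_rot: [0.001, 0.423, 0.906, 0.0]
contact_force: [-0.5, -0.1, 6.3]
gripper_width: 0.755
grasp_force: 68.1
```

Request:
{"fn": "move_arm", "kwargs": {
  "rows": [
    [0,0,0.05,0,0,1.5,0.3],
    [0,0,0,0,0,1,0.3],
    [0,0,0,0,0,0,0.3]
  ]
}}

```text
time: 15.77
tool_pos: [0.4855, 0.1236, 0.0759]
tool_rot: [0.0, 0.442, 0.897, -0.0]
contact_force: [-1.9, 0.2, 7.1]
gripper_width: 0.756
grasp_force: 68.1
```

Request:
{"fn": "move_arm", "kwargs": {
  "rows": [
    [0,0,0,0,0,1,0.3],
    [0,0,0,0,0,1,0.3],
    [0,0,0,0,0,0,0.3]
  ]
}}

```text
time: 16.02
tool_pos: [0.4851, 0.1231, 0.0751]
tool_rot: [0.0, 0.458, 0.889, -0.001]
contact_force: [-1.7, -2.8, 3.4]
gripper_width: 0.753
grasp_force: 67.9
```

Request:
{"fn": "move_arm", "kwargs": {
  "rows": [
    [0,0,0.05,0,0,1,0.3],
    [0,0,0,0,0,0.5,0.3],
    [0,0,0,0,0,0,0.3]
  ]
}}

```text
time: 16.27
tool_pos: [0.4849, 0.1225, 0.0745]
tool_rot: [-0.0, 0.469, 0.883, -0.002]
contact_force: [-1.8, -5.5, 5.0]
gripper_width: 0.757
grasp_force: 68.0
```

Request:
{"fn": "move_arm", "kwargs": {
  "rows": [
    [-0.06,-0.1,0,0,0,0.5,0.3],
    [0,0,0.03,0,0,0.5,0.3],
    [0,0,0,0,0,0,0.3]
  ]
}}

```text
time: 16.52
tool_pos: [0.4844, 0.1221, 0.0742]
tool_rot: [-0.0, 0.477, 0.879, -0.001]
contact_force: [-2.1, -4.4, 4.1]
gripper_width: 0.756
grasp_force: 68.0
```

Request:
{"fn": "move_arm", "kwargs": {
  "rows": [
    [-0.06,-0.1,0,0,0,0.3,0.3],
    [0,0,0,0,0,0,0.3],
    [0,0,0,0,0,0,0.3]
  ]
}}

```text
time: 16.77
tool_pos: [0.4843, 0.1218, 0.0744]
tool_rot: [-0.0, 0.48, 0.877, 0.0]
contact_force: [-0.1, -0.4, 3.7]
gripper_width: 0.757
grasp_force: 67.9
```

Request:
{"fn": "move_arm", "kwargs": {
  "rows": [
    [0,0,0.05,0,0,0,0.3],
    [0,0,0,0,0,0,0.3],
    [0,0,0,0,0,0,0.3]
  ]
}}

```text
time: 17.02
tool_pos: [0.4844, 0.1218, 0.0743]
tool_rot: [-0.0, 0.48, 0.878, 0.0]
contact_force: [-1.0, -0.4, 6.4]
gripper_width: 0.751
grasp_force: 68.2
```

Request:
{"fn": "move_arm", "kwargs": {
  "rows": [
    [0,0,-0.05,0,0,0,0.3],
    [0,0,0,0,0,0,0.45],
    [0,0,0,0,0,0,0.55],
    [0,0,0,0,0,0,0.65],
    [0,0,0,0,0,0,0.75],
    [0,0,0,0,0,0,0.85],
    [0,0,0,0,0,0,0.95],
    [0,0,0,0,0,0,1],
    [0,0,0,0,0,0,1],
    [0,0,0,0,0,0,1]
  ]
}}

```text
time: 17.85
tool_pos: [0.4843, 0.1216, 0.0744]
tool_rot: [-0.0, 0.48, 0.877, 0.0]
contact_force: [-0.3, 0.8, 1.5]
gripper_width: 0.997
grasp_force: 0.0
```

```bash
python3 - <<'E'
from plant import manip
from h import *
s=manip.state();print(s["tool_pos"],s["gripper_width"],s["contact_force"])
f=manip.grab_frame("side")
c=[cv2.resize(f["img"][230:330,270:370],(500,500),interpolation=3)]
cv2.imwrite("pics/c6.png",np.hstack(c))
E
```

```text
[0.48430604 0.12155778 0.07438576] 0.9971093645737159 [-0.26945979  0.83838071  1.46260026]
```

View pics/c6.png

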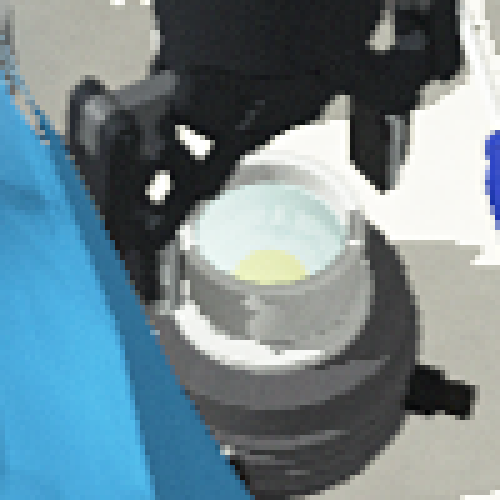

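Request:
{"fn": "move_arm", "kwargs": {
  "rows": [
    [0,0,-0.3,0,0,0,1],
    [0,0,-0.6,0,0,0,1],
    [0,0,-1.0,0,0,0,1],
    [0,0,-1.0,0,0,0,1],
    [0,0,-1.5,0,0,0,1],
    [0,0,-2.5,0,0,0,1],
    [0,0,-2.5,0,0,0,1],
    [0,0,-2.0,0,0,0,1],
    [0,0,0,0,0,0,1],
    [0,0,0,0,0,0,1]
  ]
}}

```text
time: 18.73
tool_pos: [0.4856, 0.1217, 0.1911]
tool_rot: [0.002, 0.48, 0.877, 0.001]
contact_force: [-0.2, -0.2, -0.1]
gripper_width: 0.999
grasp_force: 0.0
```

```bash
python3 - <<'E'
from plant import manip
from h import *
s=manip.state();print(s["tool_pos"],s["contact_force"])
f=manip.grab_frame("side");g=manip.grab_frame("top")
c=[cv2.resize(k,(400,400),interpolation=3) for k in(f["img"][240:330,280:370],g["img"][170:260,190:280])]
cv2.imwrite("pics/c7.png",np.hstack(c))
for z in(.0693,.073): print(z,[proj(f,[.4848+.033*np.cos(a),.1238+.033*np.sin(a),z+.03]).round(1).tolist() for a in np.arange(4)*np.pi/2])
E
```

```text
[0.4855653  0.12167152 0.19107042] [-0.19817205 -0.22618313 -0.06404057]
0.0693 [[303.5, 274.2], [323.7, 288.8], [341.9, 272.8], [321.7, 259.1]]
0.073 [[303.5, 272.8], [323.7, 287.4], [341.9, 271.4], [321.7, 257.7]]
```

View pics/c7.png

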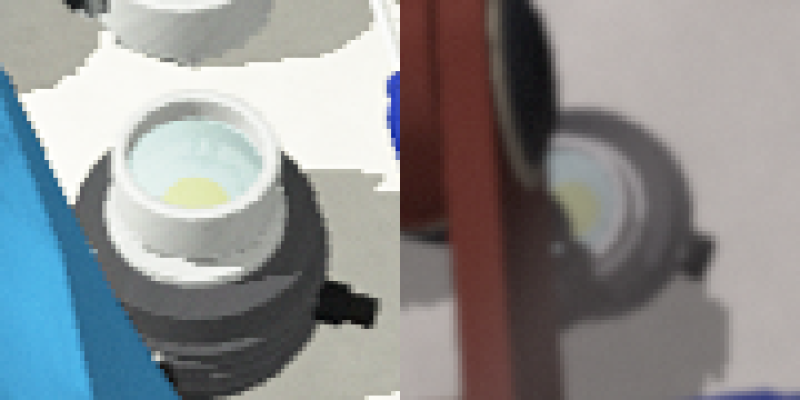

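```bash
python3 - <<'E'
from plant import manip
from h import *
ims=[manip.grab_frame("side") for _ in range(3)];f=ims[0]
g=np.mean([cv2.cvtColor(k["img"],cv2.COLOR_BGR2GRAY) for k in ims],0)
def cross(r,x0,x1,th=130):
    v=g[r,x0:x1];i=np.where((v[:-1]-th)*(v[1:]-th)<=0)[0]
    return [round(x0+k+(v[k]-th)/(v[k]-v[k+1]),1) for k in i if v[k]!=v[k+1]]
for r in range(270,306,2): print(r,cross(r,292,326),cross(r,326,352))
def sil(rad,z,c=(.4848,.1238)):
    a=np.linspace(0,2*np.pi,720);P=np.array([proj(f,[c[0]+rad*np.cos(t),c[1]+rad*np.sin(t),z]) for t in a]);return P[:,0].min().round(1),P[:,0].max().round(1),P[:,1].max().round(1)
for n,r,z in(("drum",.054,.06),("disc",.036,.066),("lens low",.033,.0738),("rim",.033,.0993)):print(n,sil(r,z))
print(g[286:296,322].round(),[int(x) for x in g[296:310,322]])
E
```

```text
270 [] []
272 [] []
274 [] [np.float64(342.8), np.float64(343.2)]
276 [np.float64(301.8), np.float64(304.1)] [np.float64(342.7), np.float64(345.6)]
278 [np.float64(300.1), np.float64(304.0), np.float64(304.0)] [np.float64(342.5), np.float64(347.0)]
280 [np.float64(292.3), np.float64(298.8), np.float64(304.3)] [np.float64(341.9), np.float64(349.0)]
282 [np.float64(293.3), np.float64(297.7), np.float64(303.4)] [np.float64(343.3), np.float64(350.0)]
284 [np.float64(294.2), np.float64(297.2), np.float64(303.2)] [np.float64(343.3), np.float64(350.7)]
286 [np.float64(302.5)] [np.float64(343.6)]
288 [np.float64(302.4)] [np.float64(343.6)]
290 [np.float64(303.1)] [np.float64(343.3)]
292 [np.float64(303.4)] [np.float64(343.1)]
294 [np.float64(292.2), np.float64(304.4)] [np.float64(342.1)]
296 [np.float64(292.8), np.float64(299.8), np.float64(301.4), np.float64(305.4)] [np.float64(341.0)]
298 [np.float64(293.3), np.float64(307.2), np.float64(323.3)] [np.float64(327.8), np.float64(339.2)]
300 [np.float64(294.1), np.float64(309.6)] [np.float64(337.1)]
302 [np.float64(294.4), np.float64(313.1)] [np.float64(333.2)]
304 [np.float64(294.7), np.float64(320.0)] [np.float64(326.1)]
drum (np.float64(292.2), np.float64(353.2), np.float64(313.5))
disc (np.float64(302.3), np.float64(343.1), np.float64(302.6))
lens low (np.float64(303.9), np.float64(341.5), np.float64(298.3))
rim (np.float64(303.5), np.float64(341.9), np.float64(288.8))
[226. 238. 246. 205. 175. 174. 174. 172. 169. 167.] [164, 161, 134, 241, 239, 239, 243, 178, 143, 100, 98, 100, 97, 98]
```

```bash
python3 -c "
from plant import manip
print(manip.job_done(), manip.state()['time'])"
```

```text
the job is handed in; nothing more can be done
the job is handed in; nothing more can be done
```

I handed the job in at about 19 s. The lens is on the lamp, glass up and released: it sank about 3.5 of the expected 3.7 mm, then held firm under light pressure. The last side view agrees with home height, with no clear tilt; I did not test it for rocking, no verdict came back, and my first grasp closed over the rim onto the glass without moving the lens.

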